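# Sweep the clamp spools into the counting tray's trough and shut its lid

## Task

Three round clamp spools and two bridge blanks lie mixed on the field of the wooden counting tray. Sweep the three spools across the field with your fingertips so that they drop into the trough at its side, without picking anything up and leaving the bridge blanks where they lie; then swing the trough's lid over and press it fully shut, so that the blanks can later be poured off without the spools. Do not disturb the things standing round the tray.

Things in the scene. Friction and masses are not known exactly. Their poses are not given: they have to be found in the camera images.
- tray: Wooden counting tray, field faced with grey laminate, 270 mm along its x, 250 mm along its y, fixed. Origin: centre of its underside. The field is flat, its top at z = 40 mm, x from -127 to 127, y from -117 to 55 mm. An 8 mm wide rim stands 8 mm above it at both ends and on the -y side, where a 46 mm wide pouring lip sticks out 25 mm more (at the -x end). Spools and blanks lie about 50 mm apart along x.
- trough_edge (a point): Middle of the field's open edge (tray y = 55 mm, z = 40 mm), which runs along the tray's x with no rim: here the field ends and the trough begins. Every spool has a clear way to it along the tray's +y, and falls into the trough when swept over it.
- trough_floor (a point): Middle of the trough's floor. The trough lies along the +y side of the tray: y from 55 to 117 mm, x from -127 to 127 mm, floor at z = 6 mm (34 mm below the field); its outer wall is 8 mm thick and rises to z = 48 mm.
- lid (a joint): Hinge of the trough's wooden lid, rad. 0 = shut: level over the trough, 5 mm board from tray z = 41 to 46 mm. Starts at 1.7 to 1.9: open, leaning outwards past upright (stop at 1.95). Hinge line: along tray x at y = 117, z = 43.5 mm. The lid is 248 mm long and reaches 68 mm from it. A stiff hinge: the lid stays at any angle and must be pushed all the way down, with about 1 N.
- lid_edge (a point): Middle of the free edge of the trough's lid, 68 mm from the hinge line.
- spool_a_center (a point): Loose clamp spool: turned pale maple disc with a shallow groove round its waist and a cork-faced underside, 32 mm diameter, 18 mm thick, a 6 mm bore in its centre, about 15 g; lies flat on the tray's field. This point is its centre, 9 mm above the field at the start.
- spool_b_center (a point): Second loose clamp spool: turned pale maple disc with a shallow groove round its waist and a cork-faced underside, 32 mm diameter, 18 mm thick, a 6 mm bore in its centre, about 15 g; lies flat on the tray's field. This point is its centre, 9 mm above the field at the start.
- spool_c_center (a point): Third loose clamp spool: turned pale maple disc with a shallow groove round its waist and a cork-faced underside, 32 mm diameter, 18 mm thick, a 6 mm bore in its centre, about 15 g; lies flat on the tray's field. This point is its centre, 9 mm above the field at the start.
- bridge_blank_1: First bridge blank: flat pale maple plate in the outline of a violin bridge, 34 x 41 x 4 mm, about 15 g, lying flat on the field among the spools. Origin at the centre of its underside. Stays where it lies.
- bridge_blank_2: Second bridge blank: flat pale maple plate in the outline of a violin bridge, 34 x 41 x 4 mm, about 15 g, lying flat on the field among the spools. Origin at the centre of its underside. Stays where it lies.
- spool_clamp_1: Assembled spool clamp standing upright on the table beyond the tray, 32 mm diameter, 116 mm tall; origin at the centre of its underside. Bystander.
- glue_jar: Glass jar with a lid, 59 mm diameter, 73 mm tall, on the table to the left; origin at the centre of its underside. Bystander.
- small_mallet: Wooden mallet lying on the table to the right of the tray, 187 x 72 x 38 mm; origin at the centre of its underside. Bystander.
Things that resemble listed ones, but are neither listed nor needed, are in the scene too. Leave any orange or red look-alike of the part that bears spool_b_center alone. Leave any black look-alike of the part that bears spool_a_center alone.

How it is judged:
By the outcome, as a careful person would: the job done as asked, in the order asked, and still so for the second after the job is handed in, with the robot touching nothing.
It also fails if it takes over 58 s, if anything falls off the work surface, if the arm or the gripper's body presses on something with over 40 N, if the wrist force passes 120 N, or if a joint passes its speed limit or range.

## Robot

A 6-joint arm with a two-finger parallel gripper is mounted at the origin on a cart in front of the work surface, level with it; the furniture and walls round the work are solid. World frame = base frame: x ahead of the robot, y to its left, z up, the work surface at z = 0. Lengths are in m, angles in rad, forces in N, time in s.
With the tool pointing down it reaches from about 0.25 to 0.775 m from the base axis. Payload 4 kg.
Tool frame: the origin (TCP) lies midway between the tips of the shut fingers; the grasp point (between the pads) lies 19 mm behind it (robot.pinch_z is the distance from the TCP to the grasp point, in m); x points along the fingers, y is the direction in which the jaws open and shut, and the axes are right-handed (so a half turn about x gives the same grasp; the last joint's range is limited). The gripper opens to 94 mm and grips with 3 to 60 N. Pads are 16 mm wide; open, the fingers measure 119 mm over their backs; the gripper's body (75 mm by 177 mm) begins 78 mm behind the grasp point.
Start: joints at [-1.39, 0.087, 1.371, -0, 1.684, -0.103], TCP at [0.154, -0.528, 0.206] pointing down, gripper open.
Joint ranges: [-3.1, 3.1], [-0.76, 2.03], [0.27, 2.55], [-1.08, 4.22], [0.17, 2.65], [-2.57, 2.57]. Speed limits (rad/s): [2.79, 2.79, 3.14, 3.14, 3.14, 3.14].

## Interface

Orientations are given as [roll, pitch, yaw] about the fixed x, y, z axes, in that order (R = Rz(yaw) Ry(pitch) Rx(roll)).
In Python, from bench import robot, imaging gives the robot as it stands. The module is installed in compiled form; this text tells all that it offers.
- The arm moves only by the tool drive_tool, never from a script. Its argument "commands" is a list that holds one entry, the list of rows, each a list of 4 numbers: the shift along the tool's x, y, z as a fraction of full scale, then the turn about the tool's x as a fraction of full scale. A call has 1 to 20 rows; each row shifts and turns the commanded pose from where the row before left it, along the tool's axes as they then stand; what a row does not reach is not made up. Full scale, the value 1, is 0.25 m for a shift and 360 degrees for a turn. A row lasts 1/10 s, in which the tool goes at most 50 mm and 8.59 degrees, less where a joint would pass 70% of its speed; a pose out of reach is approached as far as the arm can. A call with a number of a shift or a turn outside -1 to 1 is refused whole. A call with a gripper value outside its range is refused whole. "grip" is the opening, from 0 (shut) to 1 (fully open), set as the call begins (left out, the last holds). The fingers move at their own pace and stop on an object; the grip force is fixed at half the most. Time passes only in rows, so rows that do not move let the fingers close. It gives the time, the measured TCP pose, the force and the opening at its end, in the units of the state.
- robot.get_obs(): the state, without advancing time (a new reading comes with each control period).
- imaging.snapshot(name): name is "scene" or "top" or "wrist"; returns a dict with "pixels" (420x560x3 uint8, red, green, blue), "z_map" (420x560 float32, m along the optical axis (not along the pixel's ray), 0 where there is no reading), "mtx" (3x3 intrinsics, pixels), "extrinsics" (4x4, takes a point from world to camera coordinates). Camera axes: x right, y up, looking along -z (the intrinsics and any distortion apply to the point x, -y, -z); pixel columns grow to the right and rows downward; lengths in m; the calibration is good to about 2 mm. A picture is of the moment at which its call begins.
- robot.close_job(): hands the job in, once; it reports no verdict.
The state is a dict: "time": time; "joint_positions": joint angles; "qvel": joint speeds; "joint_torque": joint torques, N m; "tool_pos": TCP position; "ee_rot": TCP orientation; "wrist_force": force on the tool from outside, world axes, zero at the start; "wrist_torque": the same for the moment, N m; "width": finger opening in m.
Only numpy, scipy, OpenCV 4.12 (cv2) and the standard library are available. Lean on these libraries where they do the work, as an engineer would, in place of code of your own. Each camera call takes 0.05 s, during which the arm holds its last target.

## Working session

There is one attempt and no reset: what is moved stays moved. The work goes in short steps, Python scripts to look and compute and a tool call to move; the robot and the scene stay as the last step left them, time stands still between calls to the robot, and variables do not carry over. Pictures are saved under pics/ and viewed, and the job is handed in when it is done.

Besides the shell and the picture viewer there is one more tool, called after "Request:" in YAML: its name, and indented under it one key for each argument. drive_tool: Moves the arm, as the interface text tells. Shift numbers are shares of 0.25 m and turn numbers shares of 360 degrees, none past 1 either way. Its arguments: {"type":"object","properties":{"commands":{"type":"array","items":{"type":"array","items":{"type":"array","items":{"type":"number","minimum":-1,"maximum":1}}}},"grip":{"type":"number"}},"required":["commands"]}

```bash
mkdir -p pics; ls; python3 - <<'E'
from bench import robot, imaging
import cv2, numpy as np
for n in ["top","scene","wrist"]:
    s=imaging.snapshot(n); np.savez(f"pics/{n}0.npz",**s)
    cv2.imwrite(f"pics/{n}0.png",s["pixels"][...,::-1])
    print(n,s["mtx"].round(1).tolist(),s["extrinsics"].round(3).tolist(), [k for k in s])
print(robot.get_obs())
E
```

```text
pics
top [[448.2, 0.0, 275.3], [0.0, 448.2, 211.3], [0.0, 0.0, 1.0]] [[-0.029, -1.0, -0.002, 0.0], [0.982, -0.028, 0.189, -0.57], [-0.189, 0.004, 0.982, -1.043], [0.0, 0.0, 0.0, 1.0]] ['pixels', 'z_map', 'mtx', 'extrinsics']
scene [[525.4, 0.0, 282.1], [0.0, 525.4, 211.4], [0.0, 0.0, 1.0]] [[-0.648, -0.761, 0.024, 0.355], [0.475, -0.379, 0.794, -0.322], [-0.595, 0.526, 0.607, -1.075], [0.0, 0.0, 0.0, 1.0]] ['pixels', 'z_map', 'mtx', 'extrinsics']
wrist [[317.7, 0.0, 276.6], [0.0, 317.7, 212.5], [0.0, 0.0, 1.0]] [[0.28, -0.96, -0.0, -0.549], [0.921, 0.268, -0.283, 0.028], [0.271, 0.079, 0.959, -0.391], [0.0, 0.0, 0.0, 1.0]] ['pixels', 'z_map', 'mtx', 'extrinsics']
{'time': 0.15, 'joint_positions': array([-1.39012952e+00,  8.78389293e-02,  1.37188036e+00,  2.28545454e-06,
        1.68361946e+00, -1.03132076e-01]), 'qvel': array([ 0.00194162, -0.00095844, -0.00641647,  0.00115572,  0.00232846,
        0.0008862 ]), 'joint_torque': array([ 1.68935654e-03, -3.40642512e+01, -3.02792716e+01,  7.18803587e-02,
        3.05486983e-02, -1.19046299e-04]), 'tool_pos': array([ 0.15390632, -0.52759137,  0.20455727]), 'ee_rot': array([-1.67522923,  1.56905022,  1.75016257]), 'wrist_force': array([ 0.6357348 , -0.80464291,  0.3150124 ]), 'wrist_torque': array([-0.00564786, -0.07026625, -0.00229189]), 'width': 0.09385655436941823}
```

View pics/top0.png

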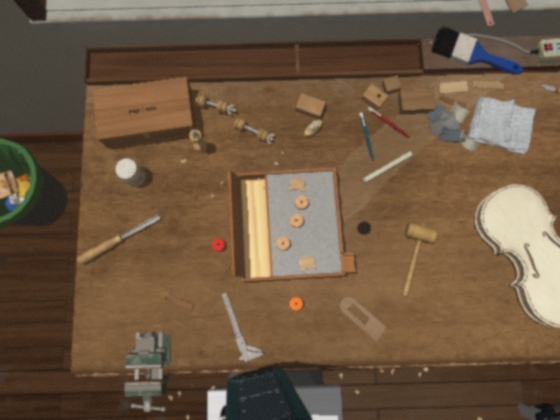

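View pics/scene0.png

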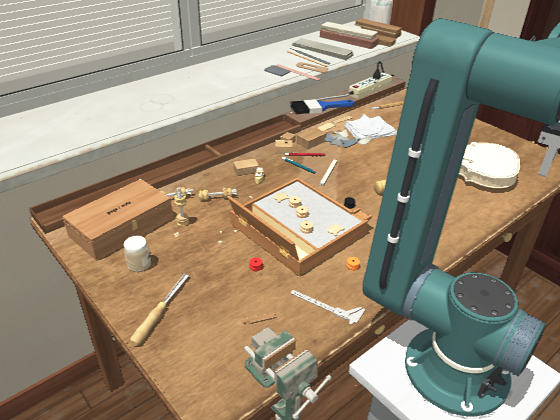

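```bash
cat > h.py <<'E'
import numpy as np, cv2
def load(n): return dict(np.load(f"pics/{n}.npz"))
def world(s):
    K=s["mtx"];E=s["extrinsics"];z=s["z_map"]
    v,u=np.mgrid[0:z.shape[0],0:z.shape[1]]
    pc=np.stack([(u-K[0,2])/K[0,0]*z,-(v-K[1,2])/K[1,1]*z,-z],-1)
    return (pc-E[:3,3])@E[:3,:3]
def proj(s,p):
    K=s["mtx"];E=s["extrinsics"];c=E[:3,:3]@np.asarray(p)+E[:3,3]
    return K[0,0]*c[0]/-c[2]+K[0,2], K[1,1]*-c[1]/-c[2]+K[1,2]
E
python3 - <<'E'
from h import *
s=load("top0"); W=world(s)
im=s["pixels"][150:300,200:370,::-1]
cv2.imwrite("pics/top0z.png",cv2.resize(im,None,fx=4,fy=4,interpolation=cv2.INTER_CUBIC))
z=W[150:300,200:370,2]
print("table",np.median(W[300:330,150:200,2]))
zz=np.clip(z*1000/130*255,0,255).astype(np.uint8)
cv2.imwrite("pics/top0d.png",cv2.resize(cv2.applyColorMap(zz,cv2.COLORMAP_JET),None,fx=4,fy=4,interpolation=cv2.INTER_NEAREST))
for r in (185,225,260):
    print(r,[(c,*np.round(W[r,c]*1000).astype(int).tolist()) for c in range(228,350,4)])
E
```

```text
table 0.00048731982614181376
185 [(228, 627, 94, 104), (232, 629, 85, 97), (236, 634, 77, 75), (240, 640, 70, 49), (244, 650, 62, 9), (248, 651, 52, 5), (252, 650, 42, 10), (256, 650, 31, 8), (260, 649, 21, 8), (264, 650, 11, 5), (268, 640, 0, 43), (272, 641, -10, 38), (276, 640, -20, 41), (280, 639, -30, 42), (284, 639, -40, 41), (288, 639, -50, 42), (292, 639, -60, 41), (296, 636, -70, 49), (300, 638, -80, 42), (304, 636, -90, 48), (308, 638, -100, 38), (312, 637, -110, 43), (316, 637, -120, 40), (320, 637, -130, 39), (324, 636, -140, 44), (328, 636, -150, 42), (332, 636, -161, 39), (336, 634, -169, 48), (340, 645, -186, 3), (344, 645, -197, 1), (348, 644, -207, 3)]
225 [(228, 548, 105, 0), (232, 531, 85, 108), (236, 533, 77, 90), (240, 537, 70, 66), (244, 546, 64, 7), (248, 546, 54, 7), (252, 546, 44, 5), (256, 545, 34, 8), (260, 545, 23, 5), (264, 545, 13, 8), (268, 539, 3, 40), (272, 539, -7, 41), (276, 539, -17, 40), (280, 538, -27, 41), (284, 538, -37, 40), (288, 538, -47, 36), (292, 535, -56, 55), (296, 534, -65, 59), (300, 534, -75, 59), (304, 537, -86, 38), (308, 536, -96, 
[... 173 characters left out ...]
4, 48), (344, 539, -191, 3), (348, 540, -202, -2)]
260 [(228, 459, 106, -1), (232, 450, 86, 109), (236, 450, 77, 100), (240, 452, 70, 73), (244, 454, 62, 51), (248, 457, 56, 4), (252, 457, 46, 5), (256, 456, 35, 8), (260, 456, 25, 8), (264, 456, 15, 6), (268, 456, 5, 8), (272, 453, -5, 35), (276, 452, -15, 42), (280, 452, -24, 39), (284, 452, -34, 40), (288, 451, -44, 41), (292, 451, -53, 41), (296, 451, -63, 41), (300, 450, -72, 48), (304, 450, -82, 45), (308, 450, -92, 47), (312, 450, -102, 44), (316, 449, -112, 42), (320, 450, -122, 36), (324, 449, -131, 39), (328, 449, -141, 41), (332, 448, -150, 42), (336, 448, -160, 43), (340, 448, -170, 37), (344, 448, -180, 41), (348, 447, -189, 41)]
```

View pics/top0z.png

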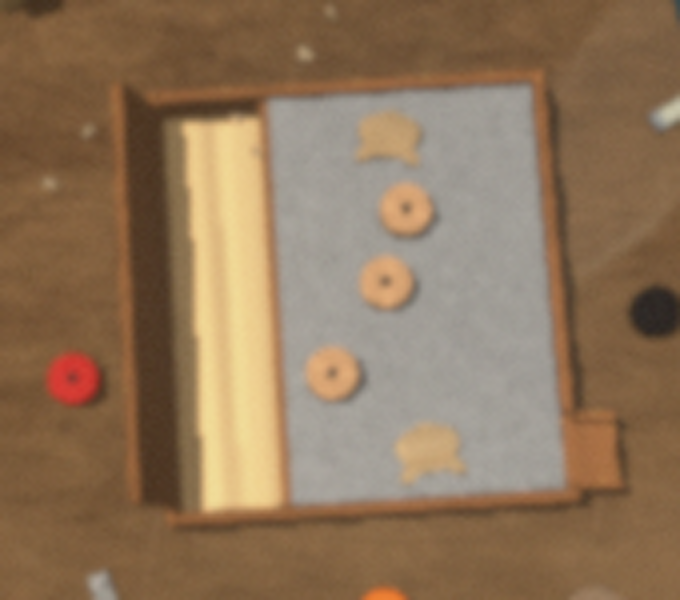

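View pics/top0d.png

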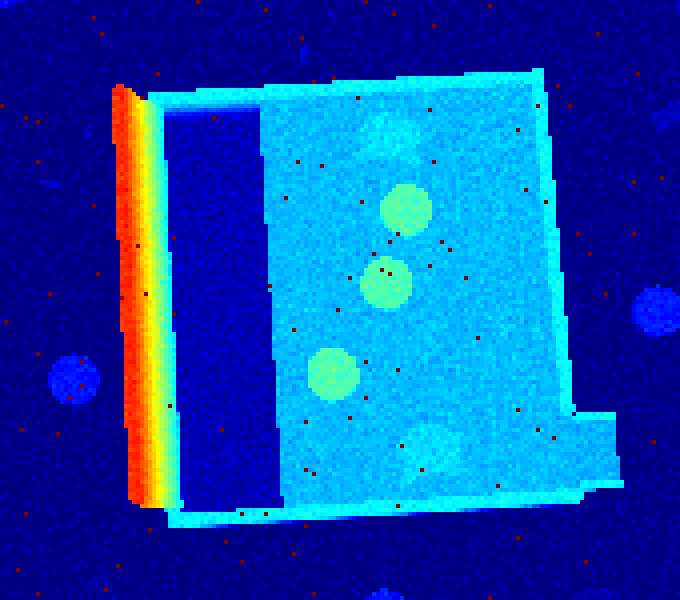

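The zoomed top view shows blank, spool, spool, spool, blank from far to near: spools at about (301,202), (296,220), (283,243) and blanks at (297,184), (307,262). The lid stands at the left, leaning outwards. Next I fit the tray frame.

```bash
python3 - <<'E'
from h import *
from scipy import ndimage as nd
s=load("top0"); W=world(s)
x,y,z=W[...,0],W[...,1],W[...,2]
box=np.zeros(z.shape,bool); box[160:290,225:355]=1
# trough edge: for each row, subpixel crossing field->trough at z=40
edge=[];rimr=[]
for r in range(180,270,2):
    for c in range(255,285):
        if z[r,c]<0.02 and z[r,c+1]>0.032:
            # edge at half pixel, use field xyz
            edge.append((W[r,c+1,:2]+0*W[r,c,:2]));break
edge=np.array(edge); p=np.polyfit(edge[:,0],edge[:,1],1);print("edge y=f(x)",p, np.degrees(np.arctan(p[0])), np.std(edge[:,1]-np.polyval(p,edge[:,0])))
for r in range(180,245,2):
    for c in range(330,350):
        if z[r,c+1]<0.02: rimr.append(W[r,c,:2]);break
rimr=np.array(rimr); q=np.polyfit(rimr[:,0],rimr[:,1],1);print("outer -y",q,np.degrees(np.arctan(q[0])))
top=[];bot=[]
for c in range(265,335,2):
    for r in range(160,185):
        if z[r,c]>0.035: top.append(W[r,c,:2]);break
for c in range(265,335,2):
    for r in range(290,260,-1):
        if z[r,c]>0.035: bot.append(W[r,c,:2]);break
top=np.array(top);bot=np.array(bot)
pt=np.polyfit(top[:,1],top[:,0],1);pb=np.polyfit(bot[:,1],bot[:,0],1);print("far",pt,"near",pb)
m=(z>0.052)&(z<0.066)&box; m[:,:275]=0
l,n=nd.label(nd.binary_opening(m))
for i in range(1,n+1):
    k=l==i
    if k.sum()>30: print("spool",k.sum(),W[k].mean(0).round(4))
img=s["pixels"].astype(int)
m=(img[...,0]-img[...,2]>35)&(z>0.036)&(z<0.052)&box; m[:,:275]=0; m[:,336:]=0;m[:175]=0;m[270:]=0
l,n=nd.label(nd.binary_opening(m))
for i in range(1,n+1):
    k=l==i
    if k.sum()>30: print("blank?",k.sum(),W[k].mean(0).round(4),W[k].min(0).round(3),W[k].max(0).round(3))
k=(z>0.06)&box; k[:,265:]=0
P=W[k];print("lid",k.sum(),P.min(0).round(3),P.max(0).round(3))
# all other objects near
m=(z>0.01)&(z<0.2)
l,n=nd.label(nd.binary_opening(m))
for i in range(1,n+1):
    k=l==i
    if k.sum()>25: print(i,k.sum(),W[k].min(0).round(3),W[k].max(0).round(3))
E
```

```text
edge y=f(x) [ 0.0334369  -0.01446955] 1.9150796725102628 0.0006937539383088923
outer -y [ 0.03321082 -0.1917263 ] 1.9021406411218902
far [-0.25344168  0.64767941] near [-0.09415346  0.39963969]
spool 129 [ 0.591  -0.0801  0.0588]
spool 132 [ 0.5457 -0.0663  0.0585]
spool 136 [ 0.4912 -0.0318  0.0587]
blank? 174 [ 0.6402 -0.0722  0.0448] [ 0.622 -0.09   0.037] [ 0.66  -0.052  0.051]
blank? 185 [ 0.4446 -0.0893  0.0445] [ 0.428 -0.108  0.037] [ 0.463 -0.07   0.049]
lid 1134 [ 0.363 -0.012  0.06 ] [0.661 0.094 1.132]
1 35128 [ 0.743 -0.813  0.01 ] [1.109 0.725 0.2  ]
2 378 [ 0.847 -0.321  0.011] [ 0.91  -0.255  0.036]
4 301 [0.842 0.082 0.012] [0.898 0.185 0.036]
5 482 [ 0.826 -0.155  0.01 ] [ 0.891 -0.079  0.036]
6 2549 [ 0.719 -0.711  0.01 ] [ 0.873 -0.527  0.04 ]
7 54 [ 0.822 -0.51   0.011] [ 0.86  -0.483  0.024]
8 54 [ 0.802 -0.533  0.01 ] [ 0.84  -0.511  0.023]
11 296 [ 0.766 -0.016  0.01 ] [0.826 0.086 0.035]
12 157 [ 0.778 -0.144  0.011] [ 0.82  -0.098  0.038]
15 223 [ 0.719 -0.543  0.01 ] [ 0.777 -0.491  0.038]
19 589 [0.655 0.318 0.011] [0.709 0.373 0.078]
20 9795 [ 0.404 -0.204  0.01 ] [0.681 0.094 0.115]
21 7401 [ 0.277 -0.712  0.01 ] [ 0.62  -0.516  0.077]
22 126 [ 0.515 -0.254  0.013] [ 0.545 -0.223  0.024]
23 772 [ 0.357 -0.415  0.01 ] [ 0.539 -0.323  0.044]
26 422 [0.46  0.371 0.011] [0.526 0.478 0.029]
27 122 [0.483 0.114 0.012] [0.513 0.144 0.023]
28 134 [ 0.332 -0.075  0.013] [ 0.363 -0.045  0.023]
29 2292 [0.118 0.247 0.01 ] [0.292 0.328 0.091]
30 379 [ 0.195 -0.022  0.11 ] [0.22  0.093 0.2  ]
31 32 [0.122 0.307 0.017] [0.128 0.333 0.033]
```

```bash
cat >> h.py <<'E'
from scipy.spatial.transform import Rotation as Ro
def toolR(o): return Ro.from_euler('xyz',o["ee_rot"]).as_matrix()
def frac(o,target):
    return (toolR(o).T@(np.asarray(target)-o["tool_pos"])/0.25).round(4)
E
python3 - <<'E'
from h import *
from bench import robot
o=robot.get_obs(); R=toolR(o);print(R.round(4))
psi=np.arctan(0.0334); tx=np.array([np.cos(psi),np.sin(psi),0])
# turn about tool x by a: new y = cos a*Y + sin a*Z
a=np.degrees(np.arctan2(tx@R[:,2],tx@R[:,1])); print("turn deg for y=+trayx",a, "frac",a/360)
E
```

```text
[[-3.0e-04  2.8e-01 -9.6e-01]
 [ 1.7e-03 -9.6e-01 -2.8e-01]
 [-1.0e+00 -1.7e-03 -2.0e-04]]
turn deg for y=+trayx -75.65248742396426 frac -0.21014579839990072
```

Request:
drive_tool:
  commands:
    - [[0,0,0,-0.02335],[0,0,0,-0.02335],[0,0,0,-0.02335],[0,0,0,-0.02335],[0,0,0,-0.02335],[0,0,0,-0.02335],[0,0,0,-0.02335],[0,0,0,-0.02335],[0,0,0,-0.02335],[0,0,0,0],[0,0,0,0]]
  grip: 0.15

```text
time: 1.25
tool_pos: [0.154, -0.5279, 0.2052]
ee_rot: [-2.994, 1.57, 1.749]
wrist_force: [0.2, -0.4, -0.0]
width: 0.0145
```

```bash
python3 - <<'E'
from h import *
from bench import robot
o=robot.get_obs(); print(toolR(o).round(4).tolist(),o["joint_positions"].round(2),o["width"],o["wrist_force"],o["tool_pos"])
print(frac(o,[0.4926,-0.072,0.12]))
E
```

```text
[[-0.0001, 0.9995, 0.0303], [0.0005, 0.0303, -0.9995], [-1.0, -0.0001, -0.0005]] [-1.39  0.09  1.37  0.    1.68 -1.42] 0.01448960406429504 [ 0.17459363 -0.37460945 -0.02785478] [ 0.15398942 -0.52788058  0.20518612]
[ 0.3415  1.4091 -1.7815]
```

Request:
drive_tool:
  commands:
    - [[0,0.083,-0.105,0],[0,0.083,-0.105,0],[0,0.083,-0.105,0],[0,0.083,-0.105,0],[0,0.083,-0.105,0],[0,0.083,-0.105,0],[0,0.083,-0.105,0],[0,0.083,-0.105,0],[0,0.083,-0.105,0],[0,0.083,-0.105,0],[0,0.083,-0.105,0],[0,0.083,-0.105,0],[0,0.083,-0.105,0],[0,0.083,-0.105,0],[0,0.083,-0.105,0],[0,0.083,-0.105,0],[0,0.083,-0.105,0],[0,0,0,0],[0,0,0,0]]

```text
time: 3.15
tool_pos: [0.4916, -0.0699, 0.2052]
ee_rot: [-1.168, 1.57, -2.705]
wrist_force: [0.5, 0.3, 0.3]
width: 0.0141
```

```bash
python3 - <<'E'
from h import *
from bench import robot,imaging
o=robot.get_obs(); print(toolR(o).round(4).tolist(),o["joint_positions"].round(2),o["tool_pos"])
s=imaging.snapshot("wrist"); np.savez("pics/w1.npz",**s); cv2.imwrite("pics/w1.png",s["pixels"][...,::-1])
W=world(s)
for p in ([.591,-.0801,.058],[.5457,-.0663,.058],[.4912,-.0318,.058]):print(proj(s,p))
print(frac(o,[0.4924,-0.070,0.046]))
E
```

```text
[[-0.0009, 0.9994, 0.0334], [-0.0004, 0.0334, -0.9994], [-1.0, -0.0009, 0.0004]] [-0.26 -0.03  1.49 -0.    1.68 -0.29] [ 0.49157738 -0.06990462  0.20518403]
(np.float64(369.0663832834684), np.float64(213.1855591016096))
(np.float64(327.736857464426), np.float64(199.27740794892733))
(np.float64(277.15944791749644), np.float64(164.80112268143986))
[6.367e-01 3.900e-03 2.000e-04]
```

View pics/w1.png

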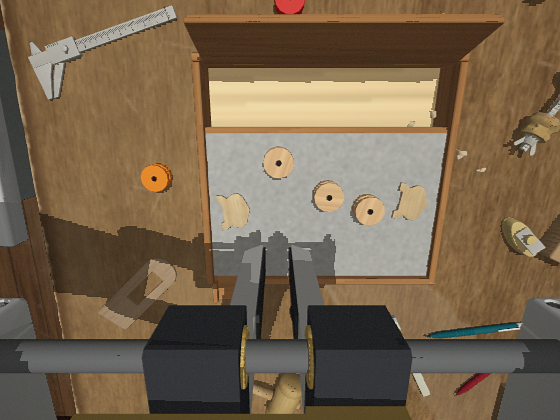

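Request:
drive_tool:
  commands:
    - [[0.15,0.004,0,0],[0.15,0,0,0],[0.15,0,0,0],[0.1,0,0,0],[0.0867,0,0,0],[0,0,0,0],[0,0,-0.03,0],[0,0,-0.03,0],[0,0,-0.03,0],[0,0,-0.03,0],[0,0,-0.03,0],[0,0,-0.03,0],[0,0,-0.03,0],[0,0,-0.03,0],[0,0,-0.035,0],[0,0,-0.035,0],[0,0,0,0],[0,0,0,0]]

```text
time: 5.0
tool_pos: [0.49, 0.0074, 0.0462]
ee_rot: [-0.246, 1.57, -1.783]
wrist_force: [0.0, 0.2, -0.1]
width: 0.014
```

```bash
python3 - <<'E'
from h import *
from bench import robot,imaging
o=robot.get_obs(); print(o["tool_pos"],o["wrist_force"])
s=imaging.snapshot("wrist"); np.savez("pics/w2.npz",**s); cv2.imwrite("pics/w2.png",s["pixels"][...,::-1])
E
```

```text
[0.49002373 0.00743372 0.04623667] [ 0.00452016  0.23695313 -0.13967885]
```

View pics/w2.png

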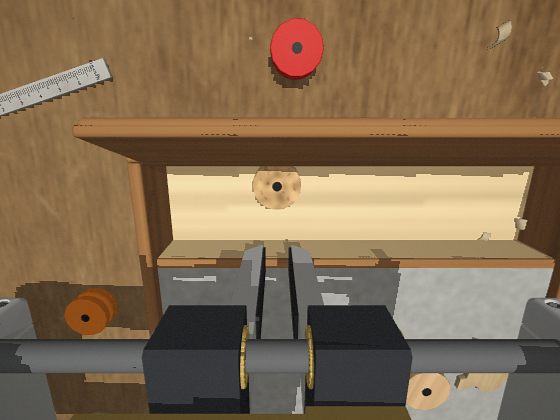

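The first spool now lies flat in the trough, at (277,187). I go on to the middle one.

```bash
python3 - <<'E'
from h import *
from bench import robot
o=robot.get_obs(); print(frac(o,[0.547,-0.104,0.0462]))
E
```

```text
[0.0005 0.2126 0.4522]
```

Request:
drive_tool:
  commands:
    - [[-0.12,0,0,0],[-0.12,0,0,0],[0,0.053,0.113,0],[0,0.053,0.113,0],[0,0.053,0.113,0],[0,0.053,0.113,0],[0,0,0,0],[0.12,0,0,0],[0.12,0,0,0],[0,0,0,0],[0,0,-0.035,0],[0,0,-0.035,0],[0,0,-0.035,0],[0,0,-0.035,0],[0,0,-0.035,0],[0,0,-0.035,0],[0,0,-0.035,0]]

```text
time: 6.75
tool_pos: [0.5448, -0.0418, 0.0464]
ee_rot: [0.971, 1.571, -0.566]
wrist_force: [-0.2, -0.8, -0.1]
width: 0.0143
```

Request:
drive_tool:
  commands:
    - [[0,0,-0.035,0],[0,0,-0.035,0],[0,0,-0.035,0],[0,0,-0.035,0],[0,0,-0.035,0],[0,0,-0.03,0],[0,0,0,0],[0,0,0,0]]

```text
time: 7.55
tool_pos: [0.543, 0.0086, 0.0463]
ee_rot: [-0.085, 1.57, -1.622]
wrist_force: [-0.3, -0.1, -0.1]
width: 0.0144
```

```bash
python3 - <<'E'
from h import *
from bench import robot,imaging
o=robot.get_obs(); print(o["tool_pos"],o["wrist_force"])
s=imaging.snapshot("wrist"); np.savez("pics/w3.npz",**s); cv2.imwrite("pics/w3.png",s["pixels"][...,::-1])
print(frac(o,[0.5926,-0.118,0.0462]))
E
```

```text
[0.54304884 0.00861899 0.04626721] [-0.25267584 -0.0587345  -0.10649349]
[5.000e-04 1.809e-01 5.129e-01]
```

View pics/w3.png

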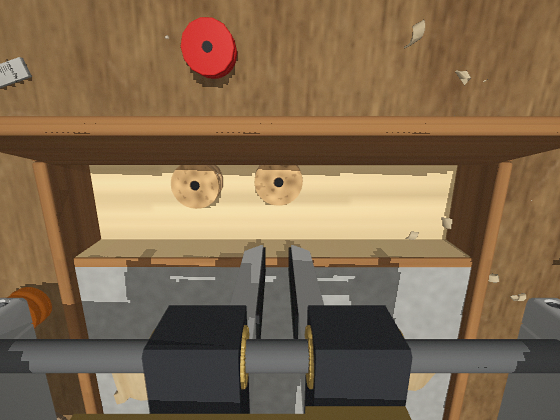

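Both spools lie flat in the trough, at (197,186) and (278,183). Now the third.

Request:
drive_tool:
  commands:
    - [[-0.12,0,0,0],[-0.12,0,0,0],[0,0.045,0.128,0],[0,0.045,0.128,0],[0,0.045,0.128,0],[0,0.045,0.128,0],[0,0,0,0],[0.12,0,0,0],[0.12,0,0,0],[0,0,0,0],[0,0,-0.035,0],[0,0,-0.035,0],[0,0,-0.035,0],[0,0,-0.035,0],[0,0,-0.035,0],[0,0,-0.035,0],[0,0,-0.035,0],[0,0,-0.035,0]]

```text
time: 9.4
tool_pos: [0.5899, -0.0472, 0.0463]
ee_rot: [-0.607, 1.571, -2.144]
wrist_force: [-0.6, -0.5, 0.4]
width: 0.0139
```

Request:
drive_tool:
  commands:
    - [[0,0,-0.035,0],[0,0,-0.035,0],[0,0,-0.035,0],[0,0,-0.035,0],[0,0,-0.035,0],[0,0,-0.035,0],[0,0,-0.024,0],[0,0,0,0],[0,0,0,0],[-0.12,0,0,0],[-0.12,0,0,0],[-0.16,0,0,0],[-0.16,0,0,0],[0,0,0,0],[0,0,0,0]]
  grip: 0.15

```text
time: 10.9
tool_pos: [0.5887, 0.01, 0.1877]
ee_rot: [1.378, 1.568, -0.16]
wrist_force: [-0.2, -0.4, -0.2]
width: 0.0138
```

```bash
python3 - <<'E'
from h import *
from bench import robot,imaging
o=robot.get_obs(); print(o["tool_pos"],o["wrist_force"])
for n in ("wrist","top"):
    s=imaging.snapshot(n); np.savez(f"pics/{n}4.npz",**s); 
    im=s["pixels"][...,::-1]
    if n=="top": im=cv2.resize(im[150:300,200:370],None,fx=4,fy=4)
    cv2.imwrite(f"pics/{n}4.png",im)
s=load("top0");W=world(s);z=W[...,2]
# lid plane before
m=np.zeros(z.shape,bool);m[175:275,228:243]=1;m&=(z>.055)&(z<.118)
P=W[m];v=-0.0334*P[:,0]+P[:,1]
for a in np.arange(.055,.118,.008):
    k=(P[:,2]>=a)&(P[:,2]<a+.008);print(round(a+.004,3),k.sum(),np.median(v[k]).round(4),v[k].max().round(4),v[k].min().round(4))
E
```

```text
[0.58870999 0.01000915 0.18772272] [-0.16559402 -0.41280236 -0.21898967]
0.059 107 0.0507 0.0528 0.0488
0.067 132 0.0532 0.0562 0.0508
0.075 128 0.0557 0.0584 0.0531
0.083 122 0.0579 0.0606 0.0561
0.091 130 0.0604 0.0634 0.0582
0.099 132 0.0629 0.066 0.0604
0.107 357 0.0681 0.0728 0.0628
0.115 35 0.0677 0.0712 0.0655
```

View pics/wrist4.png

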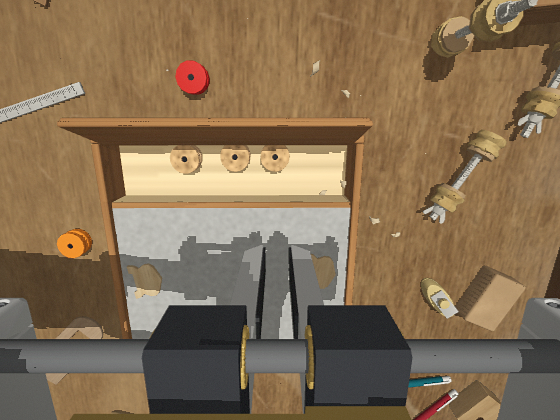

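View pics/top4.png

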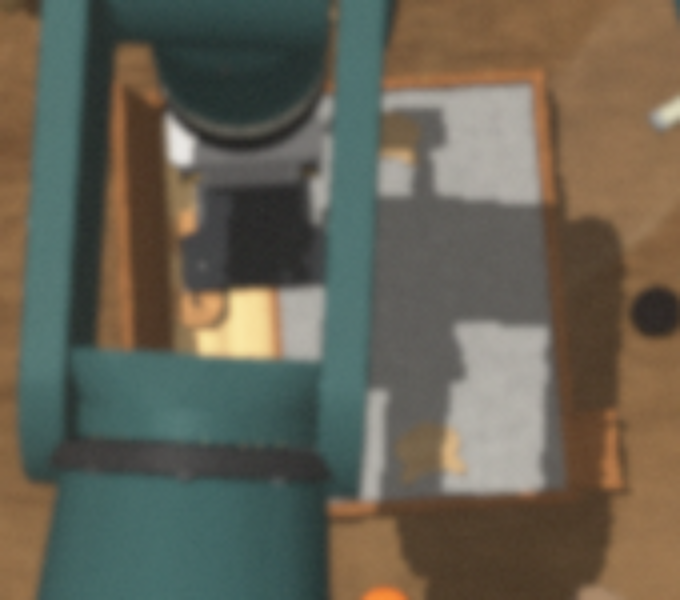

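All three spools lie flat in the trough, at (185,159), (235,157) and (275,156), and both blanks are in place. Next I position outside the lid with the fingers shut.

```bash
python3 - <<'E'
from h import *
from bench import robot
o=robot.get_obs(); print(frac(o,[0.540,0.110,0.0935]))
E
```

```text
[ 0.3645 -0.1742 -0.4048]
```

Request:
drive_tool:
  commands:
    - [[0,-0.058,-0.135,0],[0,-0.058,-0.135,0],[0,-0.058,-0.135,0],[0,0,0,0],[0,0,0,0],[0.12,0,0,0],[0.12,0,0,0],[0.1245,0,0,0],[0,0,0,0],[0,0,0,0]]
  grip: 0

```text
time: 12.0
tool_pos: [0.541, 0.1092, 0.0944]
ee_rot: [-1.344, 1.568, -2.883]
wrist_force: [-0.8, 1.1, 0.9]
width: 0.0002
```

Request:
drive_tool:
  commands:
    - [[0,0,0.03,0],[0,0,0.03,0],[0,0,0.024,0],[0,0,0.024,0],[0,0,0.024,0],[0,0,0,0]]

```text
time: 12.6
tool_pos: [0.5423, 0.0763, 0.0954]
ee_rot: [0.455, 1.57, -1.083]
wrist_force: [0.3, 0.6, 0.1]
width: 0.0004
```

```bash
python3 - <<'E'
from h import *
from bench import robot,imaging
o=robot.get_obs(); print(o["tool_pos"],o["wrist_force"],o["width"], o["tool_pos"][1]-.0334*o["tool_pos"][0]-.0487)
for n in ("wrist","scene"):
    s=imaging.snapshot(n); cv2.imwrite(f"pics/{n}5.png",s["pixels"][...,::-1])
E
```

```text
[0.54233623 0.07629309 0.09536035] [0.31999714 0.63869377 0.14650145] 0.00041058411901470003 0.009479056534011453
```

View pics/wrist5.png

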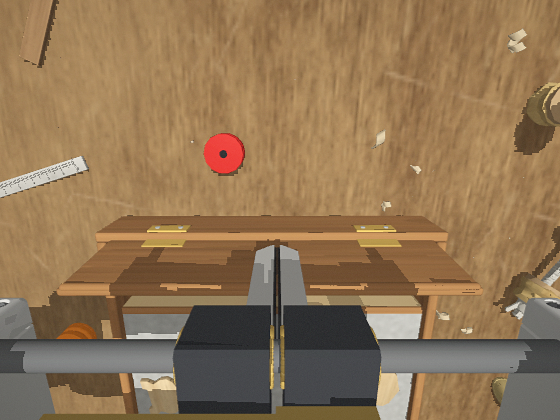

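View pics/scene5.png

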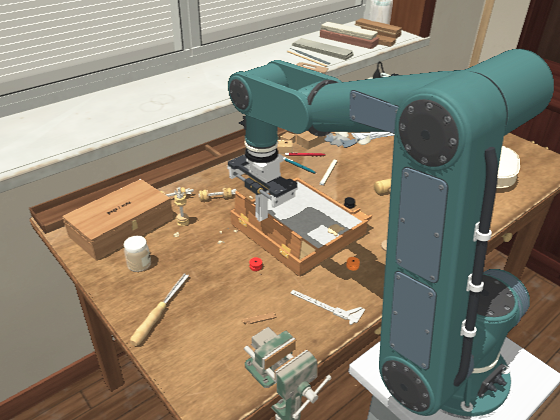

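The lid has come up to about upright against the fingers, with low force. I continue along the hinge arc.

Request:
drive_tool:
  commands:
    - [[0.006,0,0.024,0],[0.006,0,0.024,0],[0.009,0,0.0245,0],[0.009,0,0.0245,0],[0.015,0,0.0215,0],[0.015,0,0.0215,0],[0.02,0,0.017,0],[0.02,0,0.017,0],[0.0155,0,0.008,0],[0.0155,0,0.008,0],[0.017,0,0.0055,0],[0.017,0,0.0055,0],[0,0,0,0]]

```text
time: 14.0
tool_pos: [0.5435, 0.0269, 0.0531]
ee_rot: [-1.442, 1.569, -2.979]
wrist_force: [0.1, 0.4, -0.5]
width: 0.0006
```

Request:
drive_tool:
  commands:
    - [[0.016,0,0.002,0],[0.016,0,0.002,0],[0.006,0,0,0],[0,0,0,0],[0,0,0,0]]

```text
time: 14.5
tool_pos: [0.5444, 0.0261, 0.0462]
ee_rot: [1.421, 1.569, -0.116]
wrist_force: [-3.9, 0.8, 7.6]
width: 0.0004
```

```bash
python3 - <<'E'
from h import *
from bench import robot,imaging
o=robot.get_obs(); print(o["tool_pos"],o["wrist_force"],o["width"], o["tool_pos"][1]-.0334*o["tool_pos"][0]-.0487)
for n in ("wrist","scene"):
    s=imaging.snapshot(n); cv2.imwrite(f"pics/{n}6.png",s["pixels"][...,::-1])
E
```

```text
[0.54435559 0.02610489 0.04621146] [-3.93967286  0.78865527  7.63948092] 0.0004014774729512421 -0.04077658220445926
```

View pics/wrist6.png

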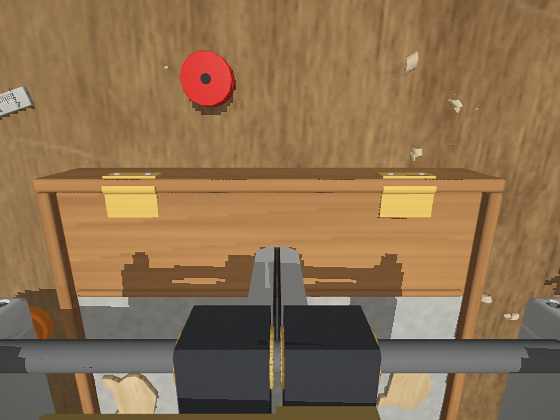

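The lid lies level over the trough with about 7.6 N on it and the tip at z 46.2 mm. I lift clear and check.

Request:
drive_tool:
  commands:
    - [[-0.08,0,0,0],[-0.15,0,0,0],[-0.15,0,0,0],[-0.15,0,0,0],[-0.1,0,0,0],[0,-0.05,0.14,0],[0,-0.05,0.14,0],[0,-0.05,0.14,0],[0,-0.05,0.14,0],[0,-0.05,0.14,0],[0,-0.05,0.14,0],[0,-0.05,0.14,0],[0,-0.05,0.14,0],[0,-0.05,0.14,0],[0,-0.05,0.14,0],[0,0,0,0],[0,0,0,0]]

```text
time: 16.3
tool_pos: [0.4304, -0.3281, 0.2015]
ee_rot: [-2.925, 1.57, 1.819]
wrist_force: [0.1, 0.1, 0.2]
width: 0.0005
```

```bash
python3 - <<'E'
from h import *
from bench import robot,imaging
o=robot.get_obs(); print(o["tool_pos"],o["wrist_force"])
for n in ("top","scene"):
    s=imaging.snapshot(n); np.savez(f"pics/{n}7.npz",**s); cv2.imwrite(f"pics/{n}7.png",s["pixels"][...,::-1])
s=load("top7");W=world(s);z=W[...,2];v=W[...,1]-.0334*W[...,0]-.0487
for a in range(-75,10,6):
    k=(v*1000>=a)&(v*1000<a+6)&(W[...,0]>.44)&(W[...,0]<.64);print(a+3,k.sum(),(np.median(z[k])*1000).round(1))
from scipy import ndimage as nd
img=s["pixels"].astype(int)
box=np.zeros(z.shape,bool); box[175:270,278:334]=1
l,n=nd.label(nd.binary_opening((img[...,0]-img[...,2]>35)&box))
for i in range(1,n+1):
    k=l==i
    if k.sum()>30: print("blank?",k.sum(),W[k].mean(0).round(4))
E
```

```text
[ 0.43043746 -0.32814624  0.20145099] [0.08585036 0.13327309 0.24623662]
-72 195 40.3
-66 199 47.8
-60 193 46.6
-54 200 46.3
-48 194 46.5
-42 201 46.7
-36 194 46.6
-30 198 46.4
-24 193 46.2
-18 196 46.3
-12 197 46.7
-6 194 47.0
0 199 47.4
6 174 48.0
12 97 0.5
blank? 176 [ 0.6389 -0.0715  0.0508]
blank? 194 [ 0.4441 -0.0884  0.0503]
```

View pics/top7.png

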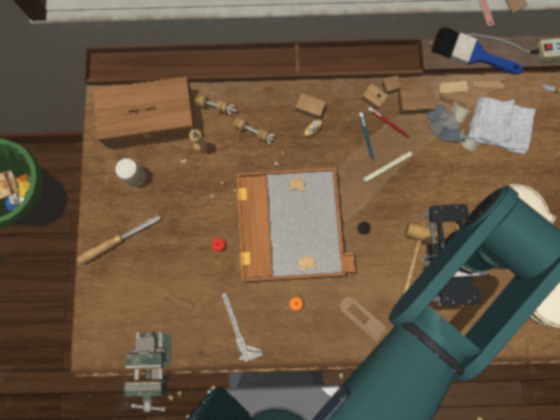

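View pics/scene7.png

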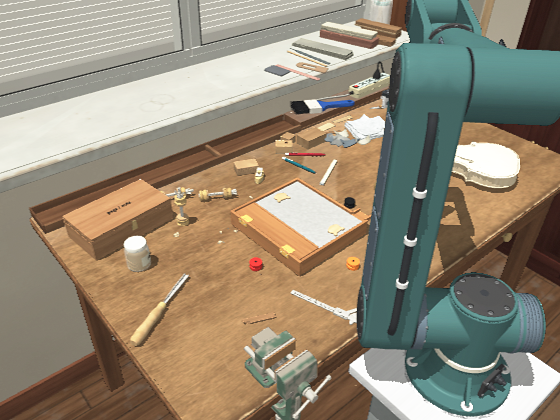

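The top view shows the lid shut and flat (46.2–46.7 mm across the board) and the blanks unmoved at (297,184) and (307,262). Everything round the tray stands as before and the arm is clear.

```bash
python3 - <<'E'
from bench import robot
print(robot.close_job(), robot.get_obs()["time"])
E
```

```text
the job is handed in; nothing more can be done
the job is handed in; nothing more can be done
```

I swept all three spools into the trough, then swung the lid over and pressed it shut. The job was handed in at about 16.4 s of the 58 s allowed.

- **Spools:** I swept each one separately along the tray's +y with the fingers 14 mm apart. A picture taken before closing the lid showed all three lying flat on the trough floor.
- **Lid:** I pushed it over with the shut fingers and pressed at about 7.6 N, with the fingertips at z = 46.2 mm. Afterwards the depth image showed the board level at 46.2–46.7 mm, against a nominal top of 46 mm. The strip at the free edge read higher, 47.8 mm. I took this for a bead on that edge, because the rest of the board lies flat, but I did not confirm it.
- **Blanks and surroundings:** The measured centres of the blanks changed by at most about 1.5 mm, with both shifting the same way, which is within measurement error. The things round the tray and the look-alikes looked unmoved in the last pictures. The arm was clear of everything at hand-in.

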